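# Open the intake filter of a vacuum pump

### The arm

A 6-joint arm with a two-finger parallel gripper is mounted at the origin on a cart in front of the work surface, level with it; the furniture and walls round the work are solid. World frame = base frame: x ahead of the robot, y to its left, z up, the work surface at z = 0. Lengths are in mm, angles in rad, forces in N, time in s.
With the tool pointing down it reaches from about 375 to 925 mm from the base axis. Payload 5.7 kg.
Tool frame: the origin (TCP) lies at the very end of the fingers, on their centre line; the grasp point (between the pads) lies behind it (manip.grip_point_offset is the y of the grasp point in the tool frame, in mm); y points along the fingers, z is the direction in which the jaws open and shut, and the axes are right-handed (so a half turn about y gives the same grasp; the last joint's range is limited). The gripper opens to 88 mm and grips with 3 to 60 N. Pads are 20 mm wide; open, the fingers measure 115 mm over their backs; the gripper's body (75 mm by 178 mm) begins 61 mm behind the grasp point.
Start: joints at [1.155, 0.359, 1.51, -0, 1.272, -0.115], TCP at [177.762, 573.026, 190.523] pointing down, gripper open.
Joint ranges: [-2.97, 2.97], [-1.01, 2.36], [0.21, 2.38], [-0.96, 4.11], [0.2, 2.71], [-2.98, 2.98]. Speed limits (rad/s): [2.39, 2.39, 3.14, 3.14, 3.14, 3.14].

### API

Orientations are given as [roll, pitch, yaw] about the fixed x, y, z axes, in that order (R = Rz(yaw) Ry(pitch) Rx(roll)).
In Python, from cell import manip gives the robot as it stands. The module is installed in compiled form; this text tells all that it offers.
- The arm moves only by the tool apply_moves, never from a script. Its argument "targets" is one flat list of numbers, 5 for each row, row after row: the shift along the world's x, y, z in m, then the turn about the world's z in rad, then the finger opening in m, from 0 to 0.0878. In form: [x, y, z, yaw, claw, x, y, z, yaw, claw, ...]. A call has 1 to 12 rows; each row shifts and turns the pose as measured when the row begins; what a row does not reach is not made up. A row lasts 1/12 s, in which the tool goes at most 41.7 mm and 7.16 degrees, less where a joint would pass 70% of its speed; a pose out of reach is approached as far as the arm can. A call with a gripper value outside its range is refused whole. The fingers move at their own pace and stop on an object; the grip force is fixed at half the most. Time passes only in rows, so rows that do not move let the fingers close. It gives the time, the measured TCP pose, the force and the opening at its end, in the units of the state.
- manip.observe(): the state, without advancing time (a new reading comes with each control period).
- manip.read_camera(name): name is "side" or "top"; returns a dict with "color" (384x512x3 uint8, red, green, blue), "range_z" (384x512 float32, mm along the optical axis (not along the pixel's ray), 0 where there is no reading), "K" (3x3 intrinsics, pixels), "R" (3x3) and "t" (3): a world point X has camera coordinates R X + t. Camera axes: x right, y down, z forward; pixel columns grow to the right and rows downward; lengths in mm; the calibration is good to about 2 mm. A picture is of the moment at which its call begins.
- manip.job_done(): hands the job in, once; it reports no verdict.
The state is a dict: "time": time; "q": joint angles; "joint_velocities": joint speeds; "tau": joint torques, N m; "tool_pos": TCP position; "tcp_rot": TCP orientation; "force": force on the tool from outside, world axes, zero at the start; "torque": the same for the moment, N m; "opening": finger opening in mm.
Only numpy, scipy, OpenCV 4.12 (cv2) and the standard library are available. Lean on these libraries where they do the work, as an engineer would, in place of code of your own. Each camera call takes 0.05 s, during which the arm holds its last target.

### The job

The vacuum pump's intake filter is due for inspection: press down the snap tab of its white filter cover, and with the tab still down push the released cover along its rails, off the open end of the pump, until it lies flat on the worktop, right way up. Do it all by pressing and pushing with the fingertips: do not pick the cover up, and leave the flasks, beaker and stopper where they stand.

Things in the scene. Friction and masses are not known exactly. Their poses are not given: they have to be found in the camera images.
- pump: Bench vacuum pump, heavy, fixed, 108 wide (x), 224 long (y) mm. Origin: on the worktop, centre line, below the tab end of the seated filter cover. +y: the way the cover slides off. All lengths in mm, pump frame: motor cover at y -124 to -56, 76 high (hose nipples to y -150); low part y -56 to 100, side walls 43 high at |x| 37.5 to 54; between the walls at |x| under 29 nothing fixed is above z 29.
- open_end (a point): Middle of the pump's open end: pump (0, 100, 34), level with the cover's seat. The worktop beyond it, 34 mm lower, is free. On both sides of the seat (y 0 to 100) lips with their inner edges at |x| 31.5 and undersides at z 39.5 hold the cover's flanges down, so the cover can only slide, in +y (shoulders at |x| 30 to 37.5 behind it stop it in -y).
- tab_pad (a point): Centre of the top of the snap tab's press pad: white, ribbed, 48 wide (x), 28 long (y), at pump (0, -13, 40) when up. 1.5 mm gap from the pad to the cover's end wall, which rises 12 mm above it; 26 mm free between pad and motor cover (there the tongue's top is at z 38.5).
- snap_tab (a joint): Snap tab, a sprung tongue pivoted at pump y -60, z 38: 0 rad up, grows as the pad is pressed down, stop at 0.18. Its hook (y 9.5 to 14.5) stops the cover until about 0.07 rad (pad centre 3.3 mm down). Let go, it springs up and holds the cover again unless the cover has moved 15 mm. Force at the pad: 3 N to start, 5.5 N at 0.10, 7.5 N at 0.18 rad.
- cover: Loose filter cover, white plastic with seven dark air slots, 72 wide (x), 92 long (y), 18 high mm, about 60 g. Origin at the centre of its underside; seated at pump (0, 46, 34), axes as the pump's. Push it on its upright end wall (59 wide, next to the tab). It drops off when its trailing end has passed the open end; pushed 5 to 15 mm further it falls flat on the worktop.
- conical_flask: Conical flask, 83 across, 130 high mm; bystander. Origin at the centre of its underside.
- volumetric_flask: Volumetric flask, 66 across, 173 high mm; bystander. Origin at the centre of its underside.
- beaker: Small glass beaker, 55 across, 74 high mm; bystander. Origin at the centre of its underside.
- stopper: Rubber stopper, 29 across, 25 high mm; bystander. Origin at the centre of its underside.

How it is judged (in metres and radians):
On the way, in this order (a step that is already met when the one before it is completed fails the run):
1. the snap tab is pressed down far enough to unhook while the cover is still on its seat (value of joint snap_tab above 0.055 rad and y of cover in the frame of pump below 0.052 m), for 0.05 s.
2. the released cover is pushed at least 30 mm along its rails, still level (y of cover in the frame of pump above 0.076 m and height (world z) of cover above 0.03 m and angle between cover's own z axis and vertical below 0.15 rad), for 0.05 s.
At the end, for the whole second after the job is handed in: The cover lies at rest on the worktop beyond the open end of the pump, right way up and flat (within 0.12 rad, underside within 8 mm of the worktop, its centre over 140 mm from the pump's origin in the pump's +y), and the snap tab has sprung back up (under 0.02 rad) (y of cover in the frame of pump above 0.14 m and height (world z) of cover below 0.008 m and angle between cover's own z axis and vertical below 0.12 rad and linear speed of cover below 0.02 m/s and value of joint snap_tab below 0.02 rad); the robot touches nothing.
It fails at once if the cover is lifted (more than 12 mm above its seat height) (height (world z) of cover above 0.046 m).
It fails at once if a flask, the beaker or the stopper is moved by more than 20 mm (distance of any of conical_flask, volumetric_flask, beaker, stopper from where it was at the start of the episode above 0.02 m).
It also fails if it takes over 40 s, if anything falls off the work surface, if the arm or the gripper's body presses on something with over 40 N, if the wrist force passes 120 N, or if a joint passes its speed limit or range.

## Working session

There is one attempt and no reset: what is moved stays moved. The work goes in short steps, Python scripts to look and compute and a tool call to move; the robot and the scene stay as the last step left them, time stands still between calls to the robot, and variables do not carry over. Pictures are saved under pics/ and viewed, and the job is handed in when it is done.

Besides the shell and the picture viewer there is one more tool, called in YAML: its name, and indented under it one key for each argument. apply_moves: Moves the arm, as the interface text tells. Its arguments: {"type":"object","properties":{"targets":{"type":"array"}},"required":["targets"]}

```bash
mkdir -p pics; python3 - <<'E'
from cell import manip
import cv2,numpy as np
s=manip.observe()
print({k:np.round(v,3).tolist() for k,v in s.items()}, manip.grip_point_offset)
for n in("side","top"):
    c=manip.read_camera(n)
    cv2.imwrite(f"pics/{n}0.png",cv2.resize(c["color"][:,:,::-1],(800,600),interpolation=cv2.INTER_CUBIC))
    np.savez(f"{n}0.npz",**c)
    print(n,c["K"].tolist(),c["R"].round(3).tolist(),c["t"])
E
```

```text
{'time': 0.0, 'q': [1.155, 0.359, 1.511, 0.0, 1.272, -0.115], 'joint_velocities': [-0.0, -0.001, -0.001, 0.0, 0.0, 0.0], 'tau': [0.002, -51.537, -27.073, 0.068, 0.035, -0.0], 'tool_pos': [177.491, 572.384, 189.749], 'tcp_rot': [-1.573, 0.0, -0.301], 'force': [-0.281, -0.306, 0.313], 'torque': [-0.011, 0.046, -0.054], 'opening': 87.775} -18.700000000000003
side [[458.29460783413793, 0.0, 256.87732908988534], [0.0, 458.29460783413793, 198.10294652681844], [0.0, 0.0, 1.0]] [[-0.999, -0.037, -0.022], [-0.007, 0.638, -0.77], [0.042, -0.769, -0.638]] [ 564.95097601  -84.96474446 1510.87218967]
top [[482.6135284056352, 0.0, 256.2147718931671], [0.0, 482.6135284056352, 196.80122194430876], [0.0, 0.0, 1.0]] [[-0.014, -1.0, -0.018], [-0.992, 0.016, -0.122], [0.123, 0.016, -0.992]] [ 237.19618394  577.70525575 1254.77605644]
```

View pics/side0.png

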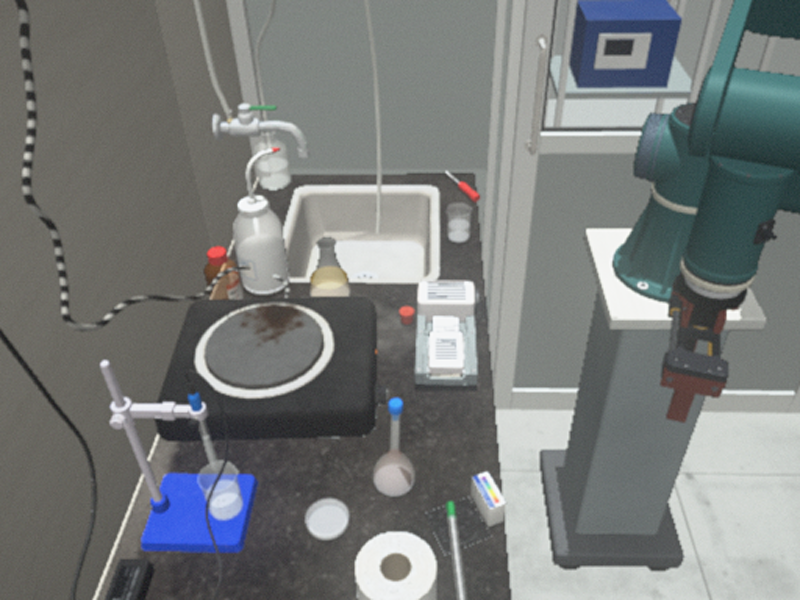

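View pics/top0.png

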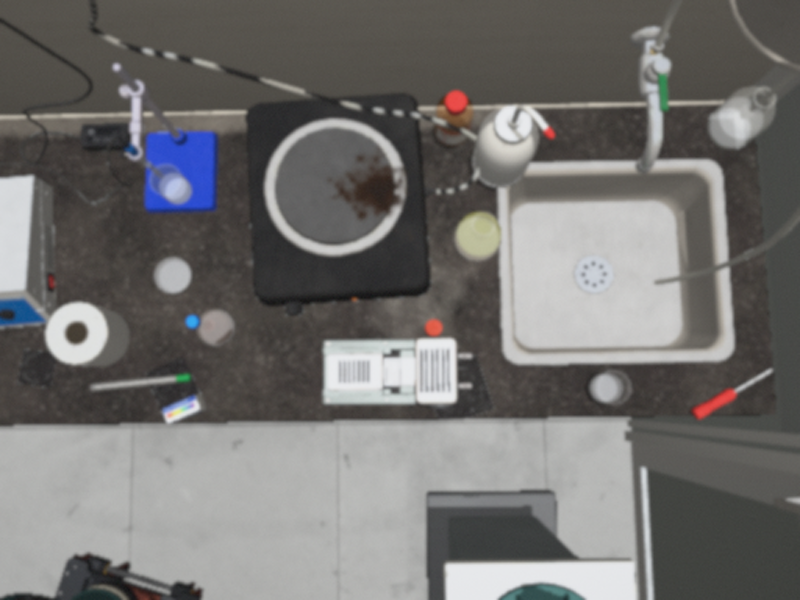

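The top view shows the pump at about (390,370) of 800x600. The motor cover is on the right and the open end, at about x=325, faces left (world +y). The volumetric flask is at about (205,325) and the stopper at (433,327). Next I'll measure the pump.

```bash
cat > h.py <<'E'
import numpy as np,cv2
def cloud(c):
    K,R,t=c["K"],c["R"],c["t"];z=c["range_z"].astype(float)
    v,u=np.mgrid[:z.shape[0],:z.shape[1]]
    P=np.stack([(u-K[0,2])/K[0,0]*z,(v-K[1,2])/K[1,1]*z,z],-1)
    return (P-t)@R
E
python3 - <<'E'
import numpy as np,cv2
from h import *
for n in("top","side"):
    c=dict(np.load(n+"0.npz"));P=cloud(c)
    im=c["color"][:,:,::-1]
    r=(200,265,200,310) if n=="top" else (175,250,260,310)
    cv2.imwrite(f"pics/{n}crop.png",cv2.resize(im[r[0]:r[1],r[2]:r[3]],None,fx=7,fy=7,interpolation=cv2.INTER_CUBIC))
    m=(c["range_z"]>0)
    Q=P[r[0]:r[1],r[2]:r[3]].reshape(-1,3)
    print(n,"table z",np.median(Q[abs(Q[:,2])<12][:,2]))
    for lo,hi in((65,85),(49,58),(36,46)):
        q=Q[(Q[:,2]>lo)&(Q[:,2]<hi)]
        if len(q)<5: print(lo,len(q)); continue
        print(lo,hi,len(q),"p2/98",np.percentile(q,[1,50,99],axis=0).round(1).tolist(),cv2.minAreaRect(q[:,:2].astype(np.float32)))
E
```

```text
top table z -0.019485464975963897
65 85 1105 p2/98 [[417.7, 137.7, 65.8], [471.3, 170.7, 75.0], [526.1, 204.4, 80.7]] ((469.6168518066406, 170.6236572265625), (67.33030700683594, 113.64784240722656), 89.07811737060547)
49 58 747 p2/98 [[420.8, 115.9, 49.1], [474.4, 303.6, 52.3], [503.4, 351.1, 57.1]] ((469.69287109375, 236.46539306640625), (250.14093017578125, 96.83679962158203), 81.7405014038086)
36 46 1164 p2/98 [[421.2, 206.3, 36.3], [471.5, 264.3, 41.7], [527.5, 359.9, 45.9]] ((472.1797790527344, 237.1837158203125), (250.6249237060547, 110.224853515625), 87.99203491210938)
side table z -0.5119110934256927
65 85 570 p2/98 [[421.8, 139.5, 65.5], [474.7, 179.7, 74.2], [527.5, 207.6, 78.9]] ((471.22882080078125, 173.34910583496094), (112.7145004272461, 70.60023498535156), 1.1146340370178223)
49 58 531 p2/98 [[418.3, 185.2, 49.1], [475.4, 302.3, 51.5], [523.3, 353.3, 57.1]] ((459.2534484863281, 269.9443054199219), (114.81575775146484, 170.57266235351562), 8.537569046020508)
36 46 871 p2/98 [[422.4, 200.4, 36.4], [474.6, 276.6, 41.5], [529.5, 361.2, 45.6]] ((475.8133239746094, 270.49365234375), (189.10604858398438, 111.80399322509766), 86.6426010131836)
```

```bash
ls pics
```

```text
side0.png
sidecrop.png
top0.png
topcrop.png
```

View pics/topcrop.png

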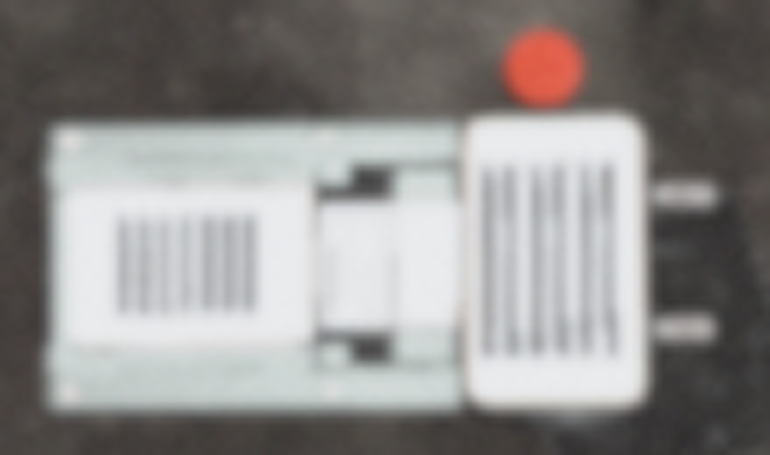

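View pics/sidecrop.png

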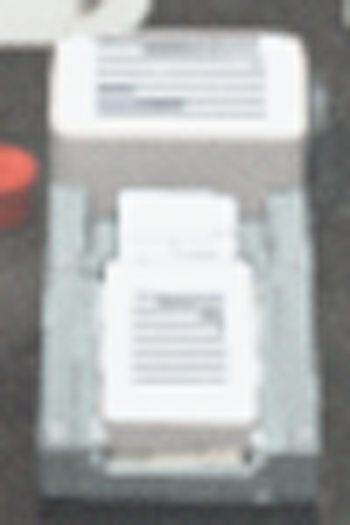

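```bash
python3 - <<'E'
import numpy as np
def bp(n,u,v,z):
    c=np.load(n+"0.npz");K,R,t=c["K"],c["R"],c["t"]
    o=-R.T@t; d=R.T@np.linalg.inv(K)@[u,v,1]
    return (o+d*(z-o[2])/d[2])[:2].round(1)
T=lambda a,b,z:bp("top",200+(a+.5)/7-.5,200+(b+.5)/7-.5,z)
S=lambda a,b,z:bp("side",260+(a+.5)/7-.5,175+(b+.5)/7-.5,z)
for k,f in dict(openend_far=T(50,124,43),openend_near=T(50,410,43),mot_far=T(460,122,43),mot_near=T(460,410,43),
 cov_end_far=T(314,188,52),cov_end_near=T(314,345,52),mc=T(466,262,76),mcb=T(648,262,76),
 cover_lead=T(68,265,52),pad_end=T(396,265,40),
 stop=T(543,68,25), 
 s_openL=S(40,450,43),s_openR=S(322,450,43),s_motL=S(52,190,43),s_motR=S(308,190,43),s_wallL=S(107,262,52),s_wallR=S(250,262,52),s_front=S(180,420,52),s_mc=S(180,137,76)).items(): print(k,f)
E
```

```text
openend_far [527.8 360.8]
openend_near [420.  360.9]
mot_far [526.1 205.2]
mot_near [417.9 206.9]
cov_end_far [501.4 260.4]
cov_end_near [442.8 261.1]
mc [471.9 203.9]
mcb [471.  137.2]
cover_lead [473.9 353. ]
pad_end [472.6 230.2]
stop [547.9 172.9]
s_openL [528.6 361.7]
s_openR [421.  360.1]
s_motL [527.1 207.2]
s_motR [420. 206.]
s_wallL [503.7 262.8]
s_wallR [446.  262.2]
s_front [475.2 353.8]
s_mc [474.1 212. ]
```

The two cameras agree: pump origin at about world (472.8, 261), yaw about -0.012, with pump +y roughly along world +y. I'll close the fingers, align the jaw axis with y (27 mm of fingertip along the slide), and go above the tab.

apply_moves:
  targets: [0.0246,-0.0271,0,0.0242,0,0.0246,-0.0271,0,0.0242,0,0.0246,-0.0271,0,0.0242,0,0.0246,-0.0271,0,0.0242,0,0.0246,-0.0271,0,0.0242,0,0.0246,-0.0271,0,0.0242,0,0.0246,-0.0271,0,0.0242,0,0.0246,-0.0271,0,0.0242,0,0.0246,-0.0271,0,0.0242,0,0.0246,-0.0271,0,0.0242,0,0.0246,-0.0271,0,0.0242,0,0.0246,-0.0271,0,0.0242,0]

```text
time: 1.1
tool_pos: [474.6, 235.2, 185.8]
tcp_rot: [-1.574, 0.007, 0.016]
force: [0.4, 0.5, 0.3]
opening: 11.6
```

apply_moves:
  targets: [-0.001,0.005,-0.025,-0.02,0,-0.001,0.005,-0.025,-0.008,0,0,0.001,-0.025,0,0,0,0,-0.025,0,0,0,0,-0.01,0,0,0,0,0,0,0,0,0,0,0,0]

```text
time: 1.68
tool_pos: [480.5, 237.4, 71.5]
tcp_rot: [-1.576, 0.002, -0.025]
force: [-0.4, 1.1, 0.8]
opening: 0.7
```

```bash
python3 - <<'E'
from cell import manip
import cv2,numpy as np
s=manip.observe();print(s["time"],s["tool_pos"],s["tcp_rot"],s["force"],s["opening"])
c=manip.read_camera("side");im=c["color"][130:260,220:350,::-1]
a=cv2.resize(im,(560,560),interpolation=cv2.INTER_CUBIC)
cv2.imwrite("pics/s1.png",a)
p=c["R"]@np.array(s["tool_pos"])+c["t"];p=c["K"]@p/p[2];print(((p[:2]-[220,130])*560/130))
E
```

```text
1.6833 [480.46606659 237.42098328  71.46221309] [-1.57615309  0.00206058 -0.02523943] [-0.37301776  1.118697    0.76529098] 0.6881596891424664
[271.88784327 305.90944946]
```

View pics/s1.png

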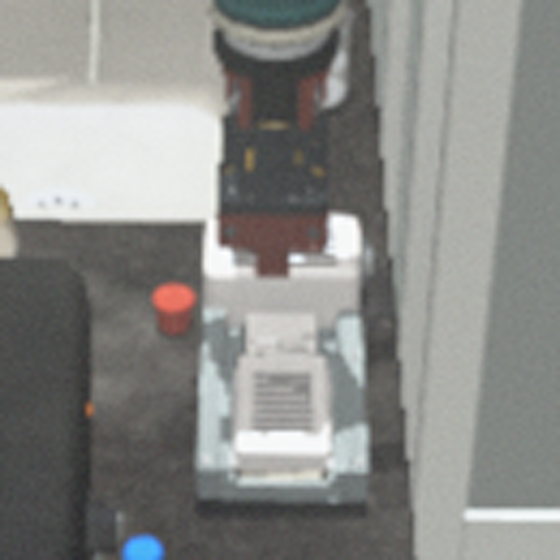

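The brown fingertip seems to end at (273,275) in the crop, but the state projects to (272,306). I'll check that with depth.

```bash
python3 - <<'E'
from cell import manip
import cv2,numpy as np
from h import *
s=manip.observe();print(s["time"],s["tool_pos"],s["joint_velocities"])
for n in("side","top"):
    c=manip.read_camera(n);P=cloud(c)
    p=c["R"]@np.array(s["tool_pos"])+c["t"];p=c["K"]@p/p[2];u,v=int(p[0]),int(p[1]);print(n,p[:2])
    im=c["color"][v-45:v+45,u-45:u+45,::-1].copy()
    a=cv2.resize(im,(560,560),interpolation=cv2.INTER_CUBIC)
    cv2.circle(a,(int((p[0]-u+45)*6.22),int((p[1]-v+45)*6.22)),4,(0,255,0),1)
    cv2.imwrite(f"pics/{n}2.png",a)
    if n=="side":
        for r in range(v-30,v+8,2): print(r,P[r,u].round(0),P[r,u+2].round(0),c["color"][r,u])
E
```

```text
1.7333 [480.54723207 237.46793092  71.73685971] [ 0.00359881 -0.01926565 -0.01243853 -0.00061855  0.00443985  0.00098846]
side [283.089747   200.95110085]
170 [484. 303. 229.] [478. 298. 225.] [74 78 77]
172 [484. 309. 226.] [479. 309. 227.] [72 76 76]
174 [484. 315. 225.] [479. 318. 227.] [72 76 74]
176 [484. 324. 226.] [479. 324. 225.] [74 78 78]
178 [484. 331. 224.] [479. 330. 224.] [70 72 71]
180 [483. 325. 214.] [479. 328. 215.] [98 77 72]
182 [483. 325. 207.] [478. 322. 205.] [103  78  71]
184 [483. 320. 197.] [478. 317. 194.] [102  76  75]
186 [483. 322. 192.] [478. 321. 191.] [103  78  76]
188 [482. 248. 127.] [478. 316. 181.] [101  78  76]
190 [481. 244. 117.] [476. 250. 121.] [98 74 70]
192 [481. 246. 111.] [476. 248. 113.] [100  75  72]
194 [481. 247. 105.] [476. 245. 104.] [153 145 140]
196 [480. 206.  64.] [475. 206.  64.] [183 181 180]
198 [480. 204.  55.] [474. 203.  55.] [180 177 176]
200 [480. 207.  50.] [474. 205.  49.] [174 175 171]
202 [480. 207.  42.] [474. 202.  38.] [187 185 182]
204 [480. 211.  38.] [474. 210.  37.] [207 205 202]
206 [480. 220.  38.] [474. 218.  36.] [207 206 203]
top [253.07975681 233.90543426]
```

View pics/side2.png

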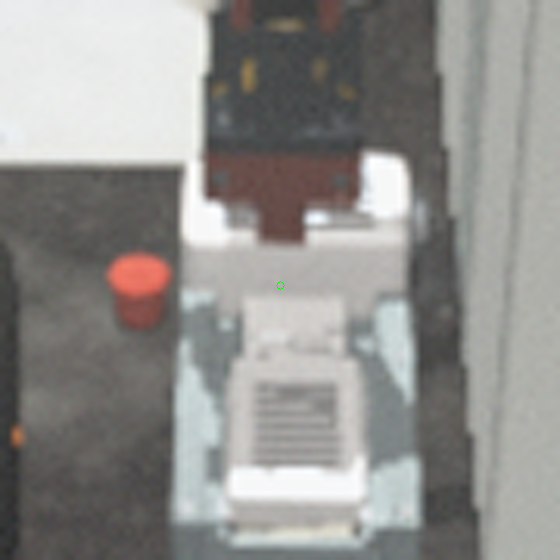

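View pics/top2.png

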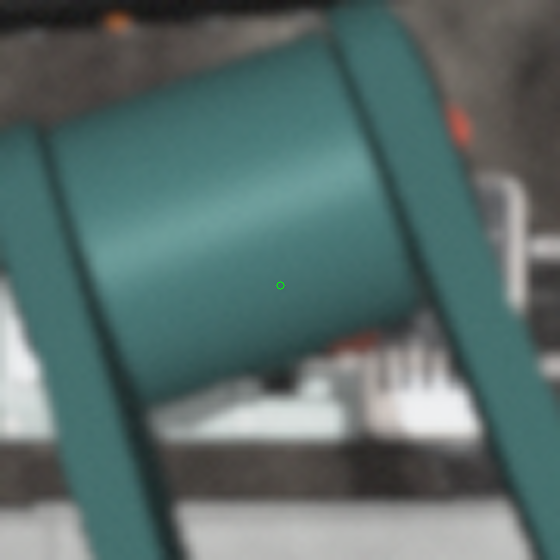

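```bash
python3 - <<'E'
import cv2,numpy as np
from h import *
c=dict(np.load("side0.npz"));P=cloud(c)
tp=np.array([177.5,572.4,189.7])
p=c["R"]@tp+c["t"];p=c["K"]@p/p[2];print(p)
u,v=int(p[0]),int(p[1])
a=cv2.resize(c["color"][v-60:v+40,u-50:u+50,::-1],(600,600),interpolation=cv2.INTER_CUBIC)
cv2.circle(a,(300,360),4,(0,255,0),1);cv2.imwrite("pics/s3.png",a)
for r in range(v-30,v+16,3): print(r,P[r,u].round(0),P[r,u-6].round(0),P[r,u+6].round(0))
E
```

```text
[430.37628342 261.72920427   1.        ]
231 [229. 641. 344.] [227. 614. 317.] [218. 642. 344.]
234 [231. 649. 344.] [231. 627. 323.] [221. 650. 345.]
237 [230. 652. 339.] [232. 633. 320.] [220. 653. 340.]
240 [228. 650. 330.] [237. 647. 326.] [219. 652. 332.]
243 [223. 643. 315.] [233. 642. 314.] [214. 647. 319.]
246 [222. 644. 309.] [232. 643. 308.] [212. 645. 310.]
249 [ -28.  117. -240.] [  -8.  117. -240.] [212. 649. 306.]
252 [204. 613. 261.] [ -11.  118. -254.] [199. 626. 274.]
255 [206. 621. 261.] [ -13.  120. -267.] [197. 625. 266.]
258 [204. 622. 254.] [ -15.  121. -281.] [195. 626. 258.]
261 [202. 621. 245.] [ -17.  124. -293.] [193. 624. 248.]
264 [200. 621. 236.] [ -24.  116. -317.] [191. 625. 240.]
267 [ 500. 1237.  910.] [ -26.  119. -330.] [189. 625. 232.]
270 [ -50.  119. -345.] [ -29.  120. -344.] [187. 625. 223.]
273 [ -54.  119. -361.] [ -31.  122. -358.] [ -72.  124. -354.]
276 [ -54.  125. -371.] [ -36.  119. -377.] [ -78.  120. -376.]
```

View pics/s3.png

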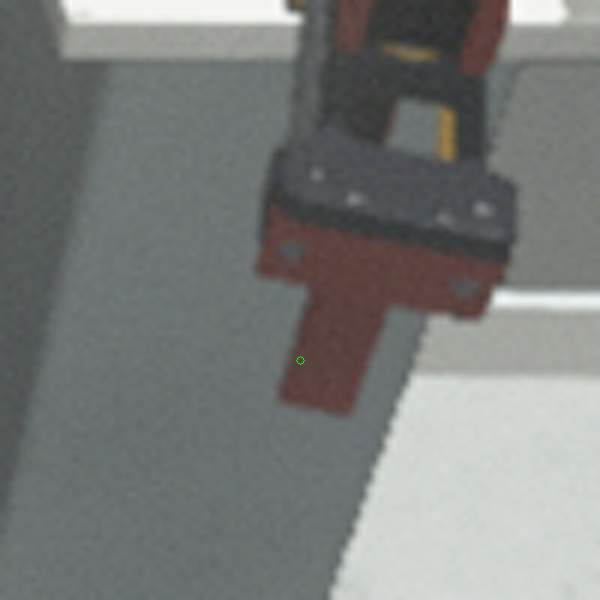

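Both frames show the real fingertip about 30 mm higher than the reported TCP: depth puts it at z≈102 while the state says 71.7. The gripper body height agrees with the camera. So I'll rely on camera and contact force for z, and approach stepwise.

apply_moves:
  targets: [-0.004,0.005,-0.01,0.01,0,-0.004,0.004,-0.015,0,0,0,0,-0.01,0,0,0,0,0,0,0,0,0,0,0,0]

```text
time: 2.25
tool_pos: [476.6, 249.8, 39.7]
tcp_rot: [-1.571, -0.01, -0.012]
force: [-0.7, -0.2, 0.4]
opening: 0.3
```

```bash
cat > look.py <<'E'
import sys
from cell import manip
import cv2,numpy as np
from h import *
tag=sys.argv[1]
s=manip.observe();print(s["time"],*[np.round(s[k],3) for k in("tool_pos","tcp_rot","force","opening")])
c=manip.read_camera("side");P=cloud(c)
u0,v0=240,160
im=c["color"][v0:v0+100,u0:u0+100,::-1]
cv2.imwrite(f"pics/{tag}.png",cv2.resize(im,(600,600),interpolation=cv2.INTER_CUBIC))
np.savez(tag+".npz",**c)
# finger: dark-red pixels
C=c["color"].astype(int);m=(C[...,0]-C[...,1]>12)&(C[...,0]<140)&(abs(P[...,0]-475)<40)&(P[...,1]>200)&(P[...,2]<160)&(P[...,1]<440)
Q=P[m]; Q=Q[Q[:,2]<Q[:,2].min()+30]
print("finger n",len(Q),"x 2..98",np.percentile(Q[:,0],[2,50,98]).round(1),"y",np.percentile(Q[:,1],[10,50,90]).round(1),"zmin",np.percentile(Q[:,2],[0,3,10]).round(1))
E
python3 look.py a1
```

```text
2.25 [476.558 249.843  39.686] [-1.571 -0.01  -0.012] [-0.661 -0.165  0.415] 0.346
finger n 3 x 2..98 [448.8 465.5 502.1] y [204.4 206.4 207.4] zmin [41.8 42.3 43.7]
```

View pics/a1.png

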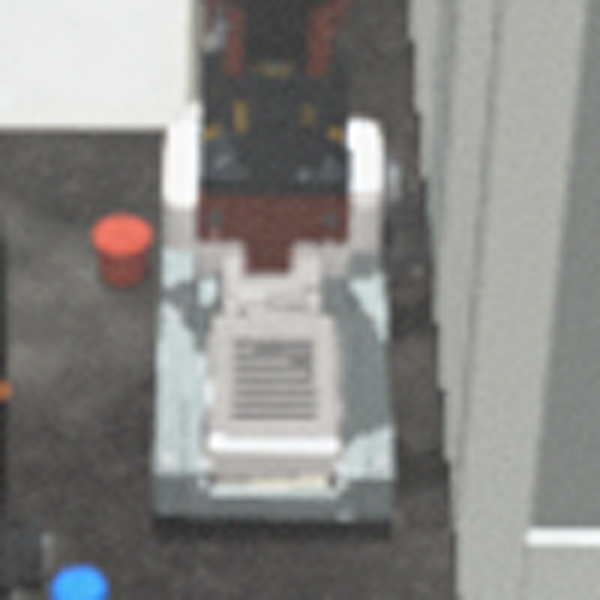

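```bash
python3 - <<'E'
import numpy as np
from h import *
c=dict(np.load("a1.npz"));P=cloud(c)
for r in range(198,212): print(r,[ (P[r,u].round(0).tolist(),c["color"][r,u].tolist()) for u in(282,285,288)])
print([(u,c["color"][203,u].tolist(),P[203,u].round(0).tolist()) for u in range(276,295)])
E
```

```text
198 [([485.0, 329.0, 159.0], [102, 73, 70]), ([478.0, 333.0, 162.0], [102, 75, 73]), ([470.0, 332.0, 161.0], [100, 74, 69])]
199 [([485.0, 332.0, 157.0], [100, 75, 68]), ([478.0, 333.0, 158.0], [105, 75, 72]), ([470.0, 330.0, 156.0], [100, 74, 67])]
200 [([485.0, 331.0, 153.0], [97, 71, 66]), ([477.0, 330.0, 152.0], [99, 70, 68]), ([470.0, 331.0, 154.0], [108, 84, 83])]
201 [([484.0, 260.0, 90.0], [100, 72, 72]), ([476.0, 259.0, 90.0], [99, 76, 69]), ([467.0, 259.0, 90.0], [130, 111, 106])]
202 [([484.0, 257.0, 84.0], [97, 69, 63]), ([476.0, 261.0, 88.0], [98, 71, 66]), ([466.0, 206.0, 42.0], [138, 120, 116])]
203 [([484.0, 259.0, 82.0], [101, 69, 70]), ([475.0, 258.0, 81.0], [96, 70, 65]), ([465.0, 206.0, 37.0], [146, 130, 127])]
204 [([484.0, 260.0, 80.0], [105, 79, 75]), ([476.0, 261.0, 81.0], [103, 77, 71]), ([465.0, 210.0, 37.0], [150, 135, 134])]
205 [([484.0, 260.0, 76.0], [136, 124, 120]), ([475.0, 261.0, 76.0], [141, 127, 122]), ([466.0, 215.0, 37.0], [178, 170, 165])]
206 [([483.0, 219.0, 37.0], [188, 184, 182]), ([474.0, 223.0, 41.0], [193, 189, 182]), ([500.0, 1237.0, 910
[... 821 characters left out ...]
7], [492.0, 206.0, 38.0]), (280, [173, 163, 162], [489.0, 260.0, 83.0]), (281, [124, 102, 99], [487.0, 261.0, 84.0]), (282, [101, 69, 70], [484.0, 259.0, 82.0]), (283, [97, 72, 66], [481.0, 261.0, 84.0]), (284, [101, 72, 64], [478.0, 259.0, 82.0]), (285, [96, 70, 65], [475.0, 258.0, 81.0]), (286, [99, 71, 66], [473.0, 259.0, 83.0]), (287, [104, 76, 73], [470.0, 262.0, 85.0]), (288, [146, 130, 127], [465.0, 206.0, 37.0]), (289, [192, 184, 181], [462.0, 203.0, 35.0]), (290, [204, 200, 197], [459.0, 204.0, 36.0]), (291, [206, 201, 200], [457.0, 208.0, 39.0]), (292, [205, 206, 201], [454.0, 205.0, 37.0]), (293, [184, 183, 180], [451.0, 203.0, 35.0]), (294, [176, 174, 173], [448.0, 204.0, 36.0])]
```

The side view gives the tip bottom at z≈75, its front face at y≈260 and its x centre at ≈478. I'll shift back 3 mm in y and 4 mm in x, and descend.

apply_moves:
  targets: [-0.002,-0.002,-0.008,0,0,-0.002,-0.002,-0.01,0,0,0,0,-0.006,0,0,0,0,0,0,0,0,0,0,0,0]

```text
time: 2.72
tool_pos: [474.2, 245.7, 15.7]
tcp_rot: [-1.57, -0.013, -0.012]
force: [0.9, -0.5, -0.3]
opening: 0.5
```

```bash
sed -i '/^# finger/,$d' look.py; cat >> look.py <<'E'
C=c["color"].astype(int)
m=(C[...,0]-C[...,1]>20)&(C[...,0]<125)
for u in range(270,300,2):
    r=np.nonzero(m[170:260,u])[0]
    if len(r): print(u,170+r.max(),P[170+r.max(),u].round(0))
E
python3 look.py a2
```

```text
2.7167 [474.201 245.734  15.706] [-1.57  -0.013 -0.012] [ 0.913 -0.495 -0.315] 0.534
274 204 [506. 324. 133.]
276 200 [501. 331. 153.]
278 205 [495. 329. 135.]
280 205 [490. 325. 132.]
282 208 [484. 254.  59.]
284 210 [478. 256.  54.]
286 209 [472. 252.  54.]
288 210 [467. 256.  54.]
290 205 [464. 327. 133.]
292 205 [459. 328. 134.]
294 205 [454. 326. 132.]
296 205 [448. 326. 133.]
298 201 [444. 335. 154.]
```

View pics/a2.png

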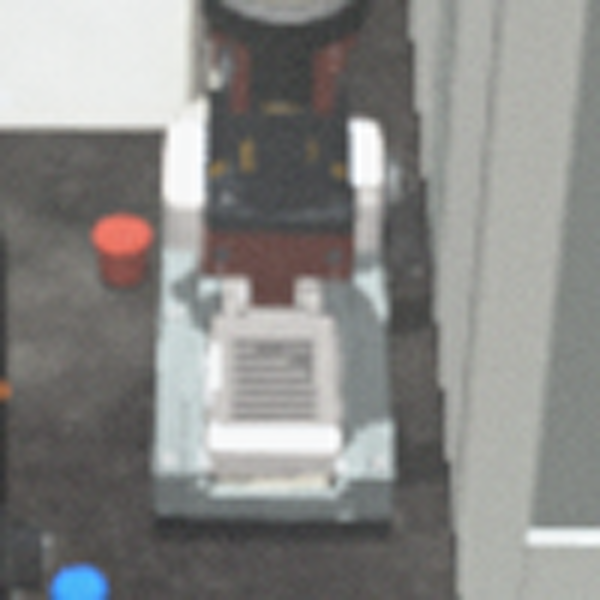

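The tip is at about z 51, centred on the tab and with its front a few mm behind the wall (crop row 305 vs. 312). I'll go down to find contact.

apply_moves:
  targets: [0,0,-0.003,0,0,0,0,-0.003,0,0,0,0,-0.002,0,0,0,0,0,0,0]

```text
time: 3.1
tool_pos: [475.7, 246.2, 8.3]
tcp_rot: [-1.569, -0.016, -0.013]
force: [-1.4, -0.9, 2.9]
opening: 0.7
```

apply_moves:
  targets: [0,0,-0.002,0,0,0,0,0,0,0]

```text
time: 3.27
tool_pos: [475.7, 246.3, 6.5]
tcp_rot: [-1.569, -0.016, -0.013]
force: [-1.1, -0.0, 4.5]
opening: 0.7
```

apply_moves:
  targets: [-0.002,0,-0.002,0,0,0,0,-0.002,0,0,0,0,0,0,0]

```text
time: 3.52
tool_pos: [475.5, 246.5, 3.7]
tcp_rot: [-1.569, -0.02, -0.012]
force: [-1.8, 0.3, 6.7]
opening: 0.4
```

```bash
python3 look.py a3
```

```text
3.5167 [475.543 246.457   3.723] [-1.569 -0.02  -0.012] [-1.847  0.269  6.738] 0.429
274 208 [506. 329. 124.]
276 203 [501. 334. 146.]
278 208 [495. 329. 124.]
280 208 [490. 328. 123.]
282 210 [484. 257.  54.]
284 211 [478. 255.  49.]
286 210 [474. 327. 116.]
288 210 [469. 323. 113.]
290 209 [464. 327. 119.]
292 209 [458. 325. 117.]
294 208 [453. 327. 123.]
296 209 [448. 327. 120.]
298 204 [444. 336. 144.]
```

View pics/a3.png

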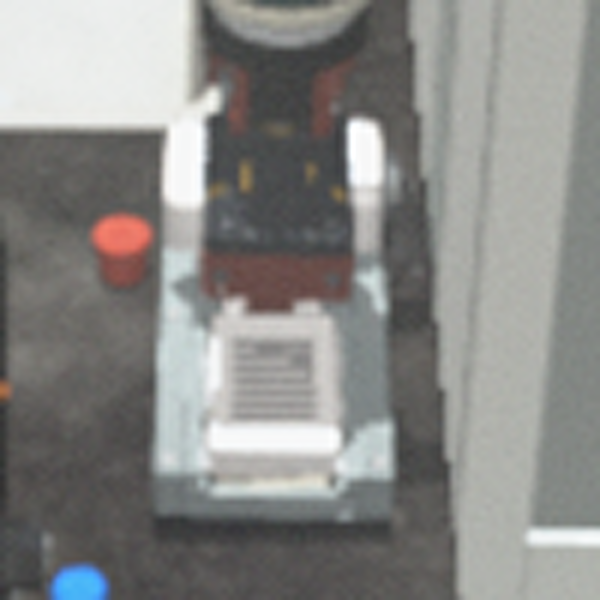

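apply_moves:
  targets: [-0.002,0,-0.002,0,0,0,0,-0.001,0,0,0,0,0,0,0]

```text
time: 3.82
tool_pos: [475.5, 246.6, 2.5]
tcp_rot: [-1.568, -0.024, -0.011]
force: [-2.1, 0.4, 7.1]
opening: 0.7
```

apply_moves:
  targets: [0,0.003,-0.0005,0,0,0,0.003,-0.0005,0,0,0,0.003,-0.0005,0,0]

```text
time: 4.07
tool_pos: [476.1, 254.2, 2.3]
tcp_rot: [-1.57, -0.026, -0.01]
force: [-0.9, -3.2, 6.3]
opening: 0.4
```

apply_moves:
  targets: [-0.001,0.003,-0.001,0,0,0,0.003,-0.001,0,0,0,0.003,-0.0005,0,0]

```text
time: 4.32
tool_pos: [476.3, 262.2, 1.0]
tcp_rot: [-1.572, -0.029, -0.009]
force: [0.3, -2.9, 5.5]
opening: 0.4
```

```bash
python3 look.py a4
```

```text
4.3167 [476.344 262.25    1.025] [-1.572 -0.029 -0.009] [ 0.268 -2.897  5.495] 0.425
274 213 [506. 343. 119.]
276 208 [500. 352. 144.]
278 213 [495. 345. 121.]
280 213 [490. 345. 121.]
282 213 [485. 345. 121.]
284 213 [480. 341. 118.]
286 213 [474. 344. 121.]
288 213 [469. 342. 118.]
290 214 [464. 342. 115.]
292 214 [459. 343. 116.]
294 214 [454. 342. 116.]
296 214 [448. 343. 116.]
298 210 [444. 354. 139.]
```

View pics/a4.png

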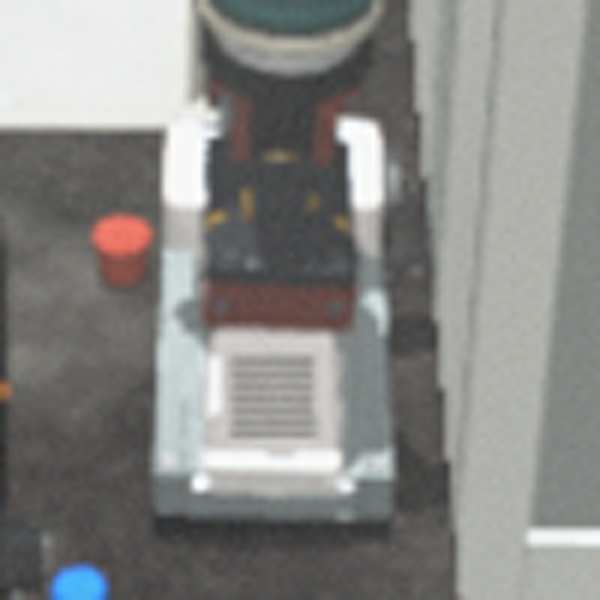

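The slots have shifted from crop row 338 to 355, so the cover is unhooked and sliding. I'll keep pressing and pushing.

apply_moves:
  targets: [0,0.003,-0.0005,0,0,0,0.003,-0.0005,0,0,0,0.003,0,0,0,0,0.003,0,0,0]

```text
time: 4.7
tool_pos: [476.8, 273.8, 0.6]
tcp_rot: [-1.574, -0.03, -0.008]
force: [-0.6, -2.3, 3.3]
opening: 0.3
```

```bash
python3 look.py a5
```

```text
4.7 [476.836 273.847   0.625] [-1.574 -0.03  -0.008] [-0.601 -2.263  3.268] 0.344
274 216 [505. 356. 120.]
276 216 [500. 351. 116.]
278 216 [495. 358. 122.]
280 216 [490. 355. 120.]
282 216 [485. 355. 120.]
284 216 [480. 355. 119.]
286 217 [475. 357. 118.]
288 217 [469. 354. 116.]
290 217 [464. 355. 116.]
292 217 [459. 357. 118.]
294 217 [454. 354. 116.]
296 217 [449. 354. 116.]
298 213 [445. 361. 136.]
```

View pics/a5.png

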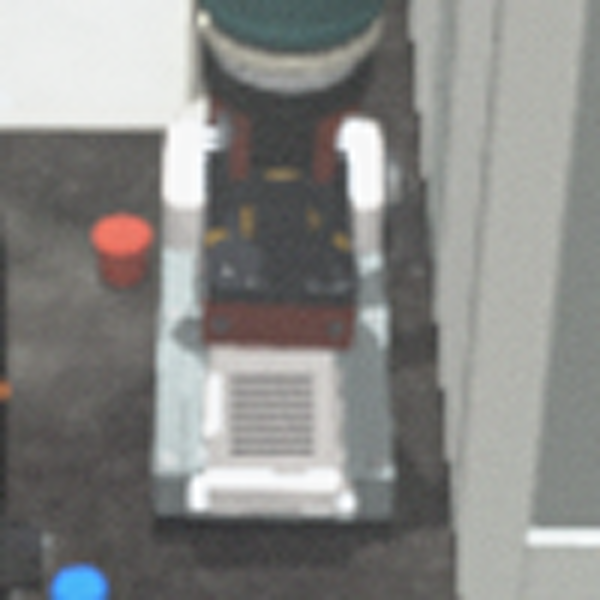

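apply_moves:
  targets: [0,0.004,0,0,0,0,0.004,0,0,0,0,0.004,0.0005,0,0,-0.0005,0.004,0.0005,0,0,-0.0005,0.004,0.0005,0,0,-0.0005,0.004,0.0005,0,0,-0.0005,0.004,0.0005,0,0,0,0.004,0,0,0,0,0.004,0,0,0]

```text
time: 5.5
tool_pos: [474.0, 314.9, 2.3]
tcp_rot: [-1.572, -0.029, -0.009]
force: [0.6, -0.0, 0.1]
opening: 0.9
```

```bash
python3 look.py a6
```

```text
5.5 [474.024 314.862   2.279] [-1.572 -0.029 -0.009] [ 0.615 -0.014  0.135] 0.886
276 227 [500. 395. 118.]
278 226 [495. 394. 120.]
280 227 [490. 394. 118.]
282 227 [485. 394. 117.]
284 227 [480. 395. 119.]
286 227 [475. 397. 120.]
288 227 [470. 395. 119.]
290 227 [465. 399. 122.]
292 227 [460. 396. 120.]
294 227 [455. 393. 117.]
296 223 [451. 402. 139.]
298 227 [445. 396. 120.]
```

View pics/a6.png

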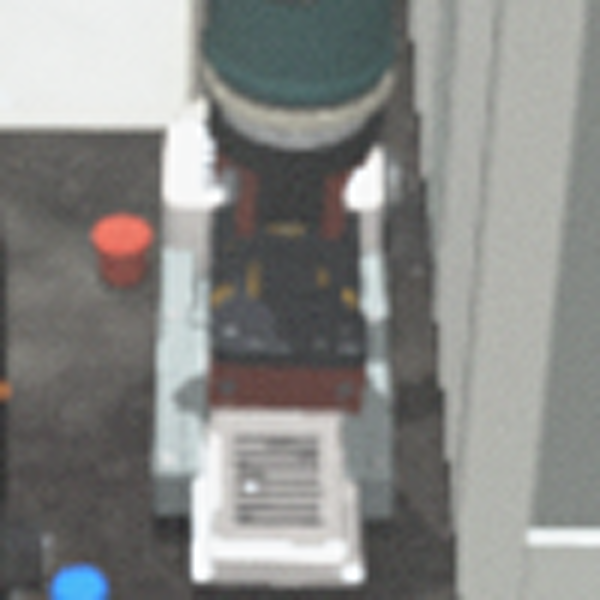

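The cover is level and halfway out, its slots now at crop rows 435–525. I'll push on.

apply_moves:
  targets: [0,0.004,0,0,0,0,0.004,0,0,0,0,0.004,0,0,0,0,0.004,0,0,0,0,0.004,0,0,0,0,0.004,0,0,0,0,0.004,0,0,0,0,0.003,0,0,0]

```text
time: 6.22
tool_pos: [474.7, 349.3, 2.4]
tcp_rot: [-1.572, -0.03, -0.009]
force: [0.3, -0.6, -1.0]
opening: 0.6
```

```bash
sed -i 's/u0,v0=240,160/u0,v0=240,190/' look.py; python3 look.py a7|head -3
```

```text
6.2167 [474.682 349.325   2.352] [-1.572 -0.03  -0.009] [ 0.288 -0.636 -1.002] 0.578
276 236 [500. 432. 123.]
278 236 [495. 430. 121.]
```

View pics/a7.png

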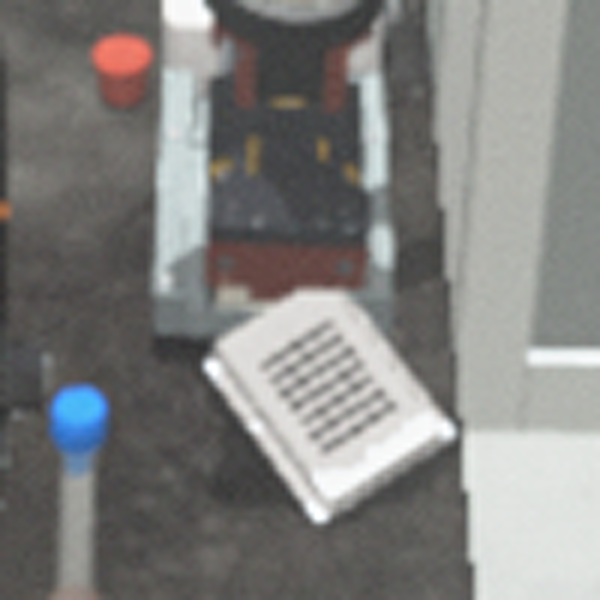

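The cover has tipped off with about 40° of yaw, toward the front edge of the worktop. I'll measure it.

```bash
cat > cov.py <<'E'
from cell import manip
import cv2,numpy as np,sys
from h import *
c=manip.read_camera("side");P=cloud(c);C=c["color"].astype(int)
m=(C.min(-1)>150)&(P[...,1]>335)&(P[...,1]<520)&(P[...,0]>360)&(P[...,0]<560)&(P[...,2]>3)&(P[...,2]<75)&(C.max(-1)-C.min(-1)<14)
n,l,st,ce=cv2.connectedComponentsWithStats(m.astype(np.uint8))
k=1+np.argmax(st[1:,4]);Q=P[l==k]
print("n",len(Q),"rect",cv2.minAreaRect(Q[:,:2].astype(np.float32)),"z",np.percentile(Q[:,2],[1,10,50,90,99]).round(1))
A=np.c_[Q[:,:2],np.ones(len(Q))]
w=np.ones(len(Q),bool)
for i in range(8):
    s=np.linalg.lstsq(A[w],Q[w,2],rcond=None)[0];r=Q[:,2]-A@s;w=abs(r)<max(2.5,20/(i+1))
print("plane",s.round(3),"inl",w.sum(),"centre",np.median(Q[w],axis=0).round(1))
for nm,i in(("xmin",Q[:,0].argmin()),("xmax",Q[:,0].argmax()),("ymin",Q[:,1].argmin()),("ymax",Q[:,1].argmax())):print(nm,Q[i].round(1))
# table edge
print("edge x near y 430:",[ (u,P[232,u].round(0).tolist()) for u in range(306,322,3)])
E
python3 cov.py
```

```text
n 873 rect ((452.4652099609375, 392.7647705078125), (82.91927337646484, 118.322265625), 34.48850631713867) z [ 6.4 18.3 32.1 43.  47.9]
plane [-9.70000e-02 -3.26000e-01  2.12226e+02] inl 493 centre [453.  410.9  34.4]
xmin [398.4 422.3  20.7]
xmax [505.  389.4  21.8]
ymin [489.  346.1  23.8]
ymax [455.8 459.4   3.7]
edge x near y 430: [(306, [414.0, 287.0, -2.0]), (309, [406.0, 288.0, -1.0]), (312, [397.0, 287.0, -2.0]), (315, [308.0, -405.0, -665.0]), (318, [292.0, -420.0, -680.0]), (321, [278.0, -411.0, -671.0])]
```

```bash
python3 - <<'E'
from cell import manip
import cv2
c=manip.read_camera("top");cv2.imwrite("pics/t8.png",cv2.resize(c["color"][170:290,120:270,::-1],(750,600),interpolation=cv2.INTER_CUBIC))
E
```

View pics/t8.png

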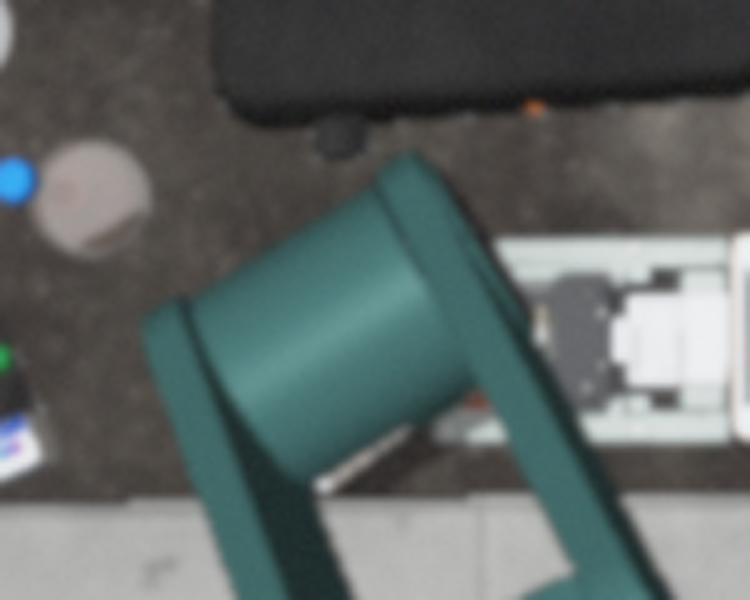

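```bash
python3 - <<'E'
from cell import manip
import cv2,numpy as np
from h import *
c=manip.read_camera("side");np.savez("b1.npz",**c);P=cloud(c)
u0,v0=265,225
cv2.imwrite("pics/b1.png",cv2.resize(c["color"][v0:v0+60,u0:u0+60,::-1],(600,600),interpolation=cv2.INTER_CUBIC))
for r in range(232,262,2): print(r,[tuple(P[r,u].round(0).astype(int).tolist()) for u in range(278,306,4)])
E
python3 cov.py
```

```text
232 [(495, 438, 142), (486, 436, 140), (476, 435, 139), (466, 438, 142), (457, 435, 140), (447, 438, 143), (430, 334, 43)]
234 [(495, 431, 129), (485, 430, 128), (476, 432, 130), (466, 430, 128), (456, 430, 128), (447, 431, 129), (430, 343, 45)]
236 [(495, 430, 121), (485, 430, 121), (475, 429, 120), (466, 430, 121), (456, 429, 121), (446, 430, 122), (430, 345, 39)]
238 [(495, 339, 24), (484, 358, 44), (475, 429, 114), (466, 430, 114), (456, 429, 113), (446, 432, 116), (430, 355, 41)]
240 [(494, 342, 20), (484, 358, 36), (473, 360, 38), (463, 368, 46), (452, 371, 49), (441, 353, 31), (430, 360, 39)]
242 [(494, 355, 25), (484, 357, 27), (473, 373, 44), (463, 375, 45), (452, 373, 43), (441, 364, 34), (430, 360, 31)]
244 [(494, 360, 23), (484, 377, 39), (473, 377, 39), (463, 380, 43), (452, 381, 44), (442, 383, 47), (430, 362, 26)]
246 [(495, 381, 36), (484, 383, 38), (473, 384, 40), (463, 386, 41), (453, 388, 44), (442, 392, 48), (431, 376, 32)]
248 [(495, 389, 37), (484, 391, 39), (473, 390, 38), (463, 390, 39), (453, 392, 41), (442, 393, 42), (432, 394, 43)]
250 [(495, 394, 35), (484
[... 499 characters left out ...]
3, 416, 27), (453, 418, 30), (443, 422, 35), (433, 421, 34)]
260 [(494, 398, 0), (484, 412, 16), (474, 425, 30), (463, 422, 27), (453, 424, 30), (443, 426, 32), (433, 427, 32)]
n 873 rect ((454.2482604980469, 390.9417724609375), (83.85871887207031, 122.14215087890625), 30.50691795349121) z [ 6.1 18.1 32.1 42.3 48.3]
plane [-1.42000e-01 -3.19000e-01  2.29582e+02] inl 502 centre [453.4 412.5  34.3]
xmin [398.7 424.8  23.3]
xmax [505.1 383.5  19.4]
ymin [494.5 345.2  22.8]
ymax [453.7 458.5  21.9]
edge x near y 430: [(306, [415.0, 291.0, 2.0]), (309, [406.0, 287.0, -2.0]), (312, [398.0, 293.0, 4.0]), (315, [309.0, -400.0, -660.0]), (318, [292.0, -415.0, -675.0]), (321, [278.0, -411.0, -671.0])]
```

View pics/b1.png

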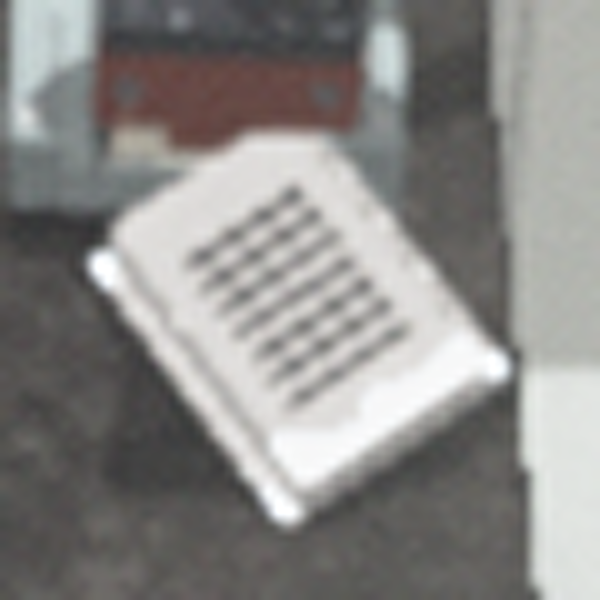

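The cover (yaw ≈ +35°) rests on the pump's end edge by its trailing -x corner, near (447, 346). I'll back off, shift the finger toward -x, and push that corner in +y, which also turns the cover back straight.

apply_moves:
  targets: [0,-0.01,0,0,0,0,-0.012,0,0,0,-0.01,0,0,0,0,-0.01,0,0,0,0,0,0,0,0,0,0,0,0,0,0]

```text
time: 6.97
tool_pos: [455.1, 323.7, 3.0]
tcp_rot: [-1.57, -0.035, -0.011]
force: [3.2, -1.2, -2.5]
opening: 0.4
```

```bash
python3 look.py b2|head -1; python3 cov.py
```

```text
6.9667 [455.059 323.723   3.045] [-1.57  -0.035 -0.011] [ 3.207 -1.165 -2.461] 0.388
n 978 rect ((460.0479431152344, 379.5998840332031), (87.0238265991211, 147.95431518554688), 35.33905792236328) z [ 5.6 18.6 32.3 43.3 48.4]
plane [-1.25000e-01 -3.14000e-01  2.19961e+02] inl 517 centre [455.1 411.   34.5]
xmin [398.5 422.7  21. ]
xmax [527.3 336.6  40.5]
ymin [524.6 335.1  39.1]
ymax [451.1 458.6  18.3]
edge x near y 430: [(306, [415.0, 290.0, 1.0]), (309, [406.0, 287.0, -2.0]), (312, [397.0, 287.0, -2.0]), (315, [309.0, -399.0, -659.0]), (318, [292.0, -421.0, -680.0]), (321, [278.0, -412.0, -671.0])]
```

View pics/b2.png

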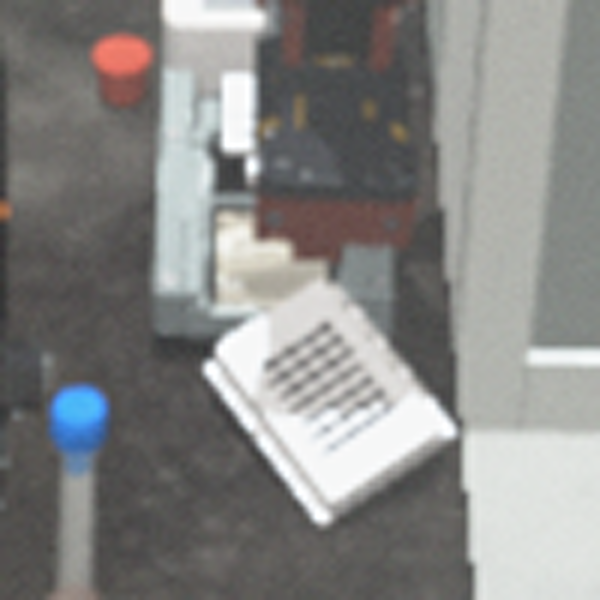

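```bash
python3 - <<'E'
import numpy as np
from h import *
c=dict(np.load("b2.npz"));P=cloud(c)
for r in range(228,246,2): print(r,[(u,tuple(P[r,u].round(0).astype(int).tolist())) for u in range(282,304,3)])
E
```

```text
228 [(282, (485, 405, 124)), (285, (478, 405, 124)), (288, (470, 406, 125)), (291, (463, 405, 124)), (294, (455, 404, 124)), (297, (448, 404, 124)), (300, (441, 409, 129)), (303, (433, 405, 125))]
230 [(282, (485, 407, 120)), (285, (478, 406, 118)), (288, (470, 403, 116)), (291, (463, 405, 117)), (294, (455, 406, 119)), (297, (448, 404, 117)), (300, (440, 404, 118)), (303, (433, 404, 117))]
232 [(282, (483, 316, 25)), (285, (475, 317, 26)), (288, (467, 333, 42)), (291, (459, 335, 44)), (294, (451, 331, 40)), (297, (443, 331, 40)), (300, (435, 335, 44)), (303, (427, 333, 43))]
234 [(282, (483, 323, 24)), (285, (475, 324, 26)), (288, (467, 322, 24)), (291, (459, 324, 25)), (294, (500, 1237, 910)), (297, (443, 340, 41)), (300, (435, 342, 43)), (303, (427, 342, 43))]
236 [(282, (484, 332, 25)), (285, (475, 326, 20)), (288, (467, 328, 22)), (291, (459, 332, 25)), (294, (450, 329, 23)), (297, (444, 349, 42)), (300, (435, 348, 42)), (303, (427, 346, 40))]
238 [(282, (484, 337, 22)), (285, (475, 337, 23)), (288, (467, 337, 22)), (291, (460, 363, 49)), (294, (452, 365, 50)), (297, (444, 354, 40)), (300, (436, 356, 42)), (303, (428, 357, 43))]
240 [(282, (484, 345, 22)), (285, (475, 345, 23)), (288, (468, 369, 47)), (291, (460, 367, 45)), (294, (452, 367, 45)), (297, (444, 359, 37)), (300, (436, 361, 39)), (303, (428, 359, 38))]
242 [(282, (484, 358, 28)), (285, (476, 373, 43)), (288, (468, 373, 44)), (291, (460, 375, 45)), (294, (452, 375, 46)), (297, (445, 376, 47)), (300, (435, 361, 32)), (303, (428, 362, 33))]
244 [(282, (484, 379, 41)), (285, (476, 379, 42)), (288, (468, 379, 42)), (291, (460, 380, 43)), (294, (453, 382, 45)), (297, (445, 381, 45)), (300, (436, 369, 33)), (303, (427, 361, 24))]
```

apply_moves:
  targets: [0.002,0.004,0.0005,0,0,0,0.004,0,0,0,0,0.004,0,0,0,0,0.004,0,0,0,0,0.004,0,0,0,0,0.004,0,0,0,0,0.003,0,0,0,0,0,0,0,0]

```text
time: 7.73
tool_pos: [455.1, 353.0, 3.0]
tcp_rot: [-1.573, -0.031, -0.009]
force: [1.0, -1.3, 0.9]
opening: 0.8
```

```bash
python3 look.py b3|head -1; python3 cov.py
```

```text
7.7333 [455.134 353.042   3.024] [-1.573 -0.031 -0.009] [ 1.036 -1.326  0.929] 0.781
n 855 rect ((453.1159362792969, 406.3534240722656), (82.66370391845703, 113.55747985839844), 30.78961181640625) z [ 4.3 13.  28.6 37.9 42.4]
plane [-2.98000e-01 -2.40000e-01  2.67926e+02] inl 480 centre [456.9 423.4  30.6]
xmin [402.3 438.8  27.3]
xmax [505.  387.9   4.7]
ymin [454.  356.   26.5]
ymax [453.9 472.8  15.6]
edge x near y 430: [(306, [428.0, 442.0, 147.0]), (309, [421.0, 442.0, 147.0]), (312, [398.0, 288.0, -1.0]), (315, [309.0, -396.0, -657.0]), (318, [293.0, -412.0, -672.0]), (321, [279.0, -405.0, -665.0])]
```

View pics/b3.png

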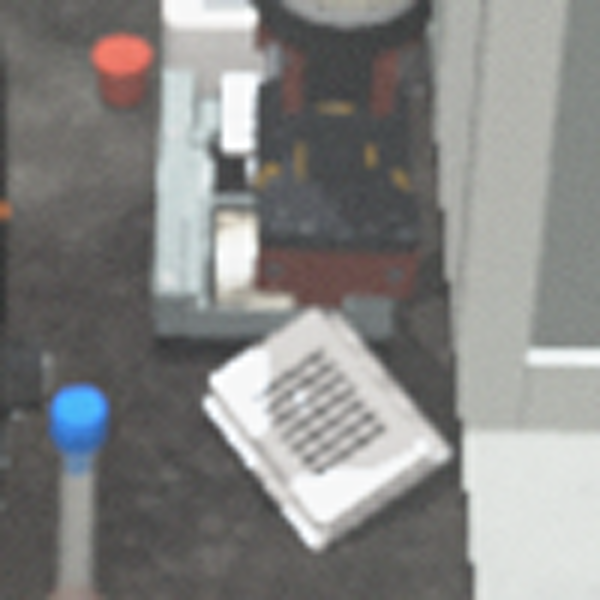

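The cover moved 13 mm and one side now lies down. I'll continue the push.

apply_moves:
  targets: [0,0.004,0,0,0,0,0.004,0,0,0,0,0.003,0,0,0,0,0,0,0,0]

```text
time: 8.17
tool_pos: [455.2, 364.1, 3.0]
tcp_rot: [-1.574, -0.031, -0.01]
force: [2.1, 0.3, 0.0]
opening: 0.5
```

```bash
python3 look.py b4|head -1; python3 cov.py
```

```text
8.1667 [455.177 364.11    3.025] [-1.574 -0.031 -0.01 ] [2.124e+00 2.520e-01 1.000e-03] 0.546
n 668 rect ((456.512939453125, 420.37384033203125), (71.94367980957031, 98.18135833740234), 30.855173110961914) z [ 3.5  6.9 16.5 19.2 20.9]
plane [-6.0000e-03  0.0000e+00  1.9591e+01] inl 443 centre [456.2 424.3  17.1]
xmin [403.8 442.2   4.4]
xmax [507.6 400.4   6.5]
ymin [450.8 359.8   7.3]
ymax [463.9 477.7   5.8]
edge x near y 430: [(306, [429.0, 451.0, 155.0]), (309, [422.0, 451.0, 155.0]), (312, [398.0, 288.0, -0.0]), (315, [309.0, -397.0, -658.0]), (318, [293.0, -409.0, -670.0]), (321, [278.0, -408.0, -668.0])]
```

View pics/b4.png

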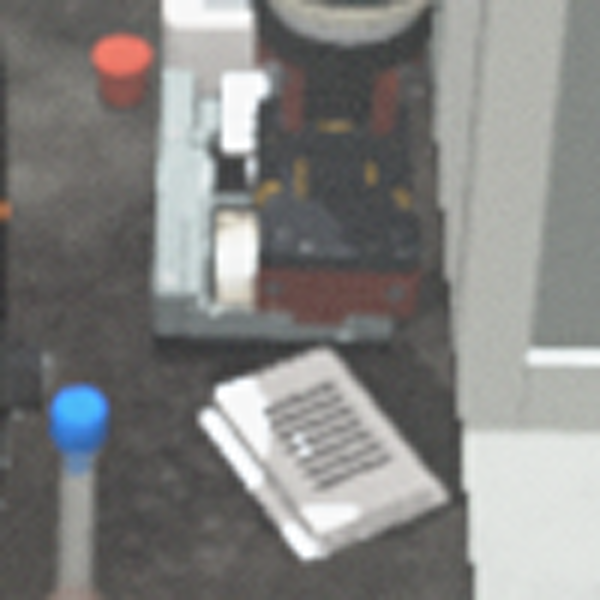

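The cover now lies flat: slope about 0, top at z≈17–19, centre ≈ (456, 421). I'll lift off and check everything.

apply_moves:
  targets: [0.002,0,0.01,0,0,0,0,0.025,0,0,0,0,0.035,0,0,0,0,0.035,0,0,-0.02,0,0.035,0,0,-0.03,-0.03,0,0,0,-0.03,-0.03,0,0,0,-0.02,-0.03,0,0,0,0,-0.03,0,0,0,0,0,0,0,0,0,0,0,0,0]

```text
time: 9.18
tool_pos: [347.0, 238.9, 153.8]
tcp_rot: [-1.572, -0.025, -0.01]
force: [1.0, 0.2, 0.5]
opening: 0.2
```

```bash
python3 look.py b5|head -1; python3 cov.py; python3 - <<'E'
from cell import manip
import numpy as np,cv2
from h import *
for n in("side","top"):
    c=manip.read_camera(n);a=c["color"];b=np.load(n+"0.npz")["color"]
    cv2.imwrite(f"pics/{n}9.png",cv2.resize(np.ascontiguousarray(a[:,:,::-1]),(800,600),interpolation=cv2.INTER_CUBIC))
    P=cloud(c);m=(abs(P[...,0]-473)<20)&(P[...,1]>236)&(P[...,1]<258)&(P[...,2]<60)&(P[...,2]>15);print(n,"pad z",m.sum(),np.median(P[m][:,2]) if m.any() else None)
print(manip.observe()["force"])
E
```

```text
9.1833 [346.963 238.87  153.759] [-1.572 -0.025 -0.01 ] [0.991 0.238 0.532] 0.21
n 750 rect ((456.28924560546875, 416.886474609375), (74.83812713623047, 103.90693664550781), 28.834409713745117) z [ 3.4  6.4 16.5 19.2 21.4]
plane [-8.0000e-03 -1.1000e-02  2.5503e+01] inl 493 centre [454.6 423.6  17. ]
xmin [401.2 441.5   3.7]
xmax [507.6 401.3   3.5]
ymin [458.9 359.    6.4]
ymax [461.4 478.2   6.4]
edge x near y 430: [(306, [415.0, 289.0, 0.0]), (309, [406.0, 286.0, -2.0]), (312, [398.0, 289.0, -0.0]), (315, [309.0, -402.0, -663.0]), (318, [293.0, -409.0, -669.0]), (321, [279.0, -402.0, -662.0])]
side pad z 83 39.100244049387925
top pad z 124 39.480963192285074
[0.07497493 0.23367435 0.53385356]
```

View pics/side9.png

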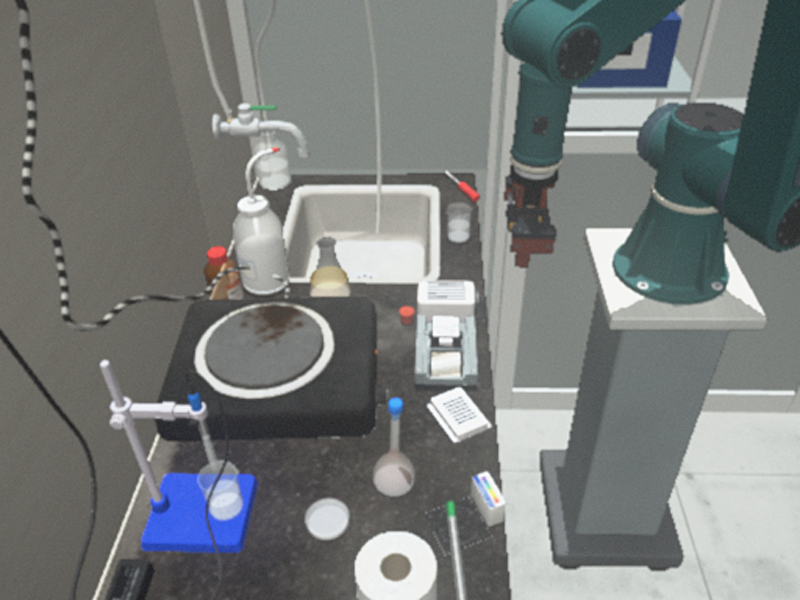

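View pics/top9.png

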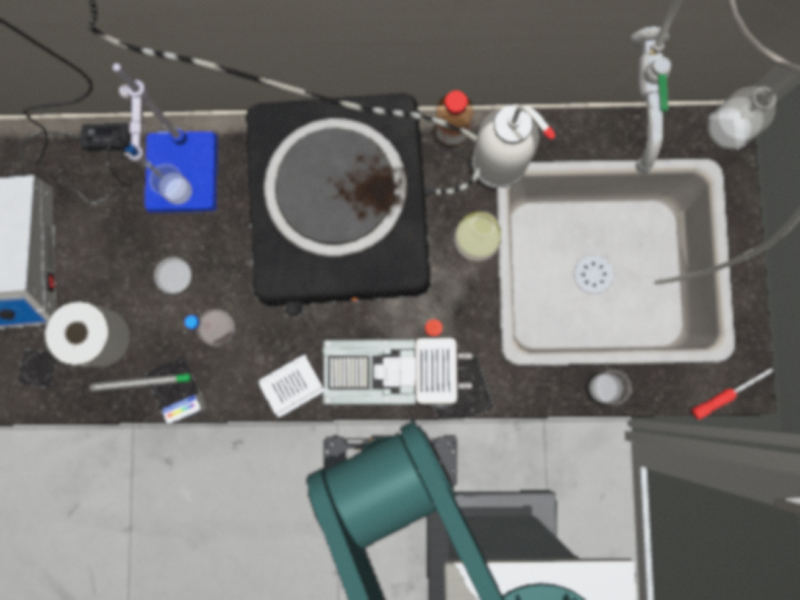

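The cover lies flat at top-view (291,385), the bystanders are at their starting pixels, the tab is up (pad z≈39–39.5), and the arm is clear. Handing in.

```bash
python3 -c "
from cell import manip
print(manip.job_done())"
```

```text
the job is handed in; nothing more can be done
None
```

The filter cover is off the pump and lying flat, right way up, on the worktop beyond the open end. The job is handed in at about 9 s, with no verdict reported. I pressed the snap tab with the closed fingertips, pushed the cover along its rails with the tab still down, then lifted clear.

**Last checks:**
- **Cover:** it is level to about 0.01 rad, with its top at z≈17–19 mm. Its centre is at about pump y 160 mm, past the 140 mm needed.
- **Snap tab:** it sprang back up; the pad reads z≈39–39.5 mm.
- **Bystanders:** the flasks, beaker and stopper look unmoved by eye in both before and after pictures. I did not measure them further.
- **Robot:** the arm is clear and touching nothing.

**What disagreed or went less cleanly:**
- **Fingertip height:** the reported height was about 30–35 mm below what the cameras and contact showed. I worked from the cameras and contact force instead.
- **Cover turned:** it tipped off the open end turned about 35° and caught by one corner. A second push on that corner freed it, and it still lies turned about 30° (not restricted by the task). Its nearest corner is only about 5 mm from the front edge of the worktop.

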